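# Trip the pawl and lower the ratchet press onto a woofer magnet

### The job

A woofer with a freshly glued magnet waits in the small ratchet press. With your fingertips, press the pawl's thumb tab down until the pawl is well clear of the ratchet teeth, then push the raised press arm down until its round pad rests on the magnet, and leave it there with nothing touching it. Only press and push: do not force the arm while the pawl is in the teeth, do not raise the arm, and leave the woofer and the things lying round the press where they are.

Things in the scene. Friction and masses are not known exactly. Their poses are not given: they have to be found in the camera images.
- press: Ratchet press, fixed to the table: plywood bed 150 x 340 x 18 mm, long side along its own y (within 20 degrees of world y). Origin: centre of the bed's underside, on the table; z up. In its plane x = 0 lie, from -y to +y: pawl tab (y = -160 mm), arm pivot (-55, 104 mm up, between posts), woofer (+30), handle. Position and yaw vary
- press_arm (a joint): Press arm's hinge about the press's x axis, rad: 0 = level with the pad (50 mm wide, 85 mm from the pivot) just resting on the magnet, positive = raised. Starts at about 0.6 to 0.68. A stiff pivot: it stays where it is left and wants 1 to 4 N down on the handle. With the pawl in the teeth it is blocked after a few hundredths of a radian
- press_pawl (a joint): Pawl's hinge about the press's x axis, rad: 0 = in the teeth, grows as the tab is pressed down; out of the teeth from about 0.16, at its stop at 0.40. It has a stiff pivot and stays where it is left (no return spring); 1 to 4 N on the tab moves it
- lever_handle (a point): Point on the top face of the wooden handle plate (36 mm across, 50 mm along the arm, 14 mm thick) at the free end of the arm, 175 mm from the arm pivot; about 215 mm above the table at the start, 112 mm when the arm is level. Its y axis points along the arm away from the pivot
- lever_pivot (a point): Centre of the arm's hinge axle, 104 mm above the table
- pawl_tab (a point): Centre of the top face of the pawl's flat thumb tab (34 mm across, 28 mm along the press, 6 mm thick) at the -y end of the press; 71 mm above the table with the pawl in the teeth, 48 mm with it at its stop
- pawl_pivot (a point): Centre of the pawl's hinge axle, 50 mm above the table; the tab lies 55 mm from it towards the press's -y
- woofer: Loose woofer, 122 mm wide, 66 mm high, lying face down on the bed between four low pegs, magnet (70 mm wide) upwards. Origin: centre of its underside, 18 mm above the table
- magnet_top (a point): Centre of the top of the woofer's magnet, 84 mm above the table
- sanding_block: Brown sanding block 63 x 105 x 34 mm lying in front of the press; origin under its centre. Bystander
- pliers: Pliers 54 x 182 x 12 mm lying flat beyond the handle end of the press; origin under the centre. Bystander
- wax_tin: Round tin 67 mm wide, 64 mm high, beyond the pawl end of the press; origin under its centre. Bystander
- masking_tape: Roll of masking tape 100 mm wide, 25 mm high, lying behind the press; origin under its centre. Bystander
Not all that is in view belongs to the job. What is shaped like the woofer but brown or yellow is not meant.

How it is judged (in metres and radians):
On the way, in this order (a step that is already met when the one before it is completed fails the run):
1. the pawl is pressed clear of the teeth while the arm is still up (value of joint press_pawl above 0.2 rad and value of joint press_arm above 0.54 rad), for 0.1 s.
2. the arm is pushed down until its pad is on the magnet (value of joint press_arm below 0.03 rad and value of joint press_pawl above 0.16 rad), for 0.2 s.
At the end, for the whole second after the job is handed in: The arm rests still within 0.03 rad of level, its pad on the magnet (gap under 3 mm); the pawl is clear of the teeth (over 0.16 rad); the woofer is within 10 mm and each bystander within 15 mm of where it began (all of step 2 and velocity of joint press_arm between -0.05 and 0.05 rad/s and z of magnet_top in the frame of press below 0.088 m and distance of woofer from where it was at the start of the episode below 0.01 m and distance of each of sanding_block, pliers, wax_tin, masking_tape from where it was at the start of the episode below 0.015 m); the robot touches nothing.
It fails at once if the arm is forced down while the pawl is in the teeth (value of joint press_arm below 0.54 rad and value of joint press_pawl below 0.12 rad).
It fails at once if the arm is pushed hard (over 40 N) while the pawl is in the teeth (contact force between the fingers and press_arm above 40 N and value of joint press_pawl below 0.12 rad).
It fails at once if the arm is raised (value of joint press_arm above 0.74 rad).
It fails at once if the woofer is lifted, tipped or shoved (distance of woofer from where it was at the start of the episode above 0.015 m or angle between woofer's own z axis and vertical above 0.2 rad).
It fails at once if a bystander is disturbed or lifted (distance of any of sanding_block, pliers, wax_tin, masking_tape from where it was at the start of the episode above 0.025 m).
It also fails if it takes over 48 s, if anything falls off the work surface, if the arm or the gripper's body presses on something with over 40 N, if the wrist force passes 120 N, or if a joint passes its speed limit or range.

### The arm

A 7-joint arm with a two-finger parallel gripper is mounted at the origin on a cart in front of the work surface, level with it; the furniture and walls round the work are solid. World frame = base frame: x ahead of the robot, y to its left, z up, the work surface at z = 0. Lengths are in mm, angles in rad, forces in N, time in s.
With the tool pointing down it reaches from about 400 to 850 mm from the base axis. Payload 10.4 kg.
Tool frame: the origin (TCP) lies midway between the tips of the shut fingers; the grasp point (between the pads) lies 19 mm behind it; z points along the fingers, x is the direction in which the jaws open and shut, and the axes are right-handed (so a half turn about z gives the same grasp; the last joint's range is limited). The gripper opens to 87 mm and grips with 3 to 60 N. Pads are 19 mm wide; open, the fingers measure 117 mm over their backs; the gripper's body (75 mm by 190 mm) begins 51 mm behind the grasp point.
Start: joints at [-1.356, 0.332, -0.065, 1.46, 0.022, 1.35, -0.088], TCP at [147.213, 607.438, 222.576] pointing down, gripper open.
Joint ranges: [-2.6, 2.6], [-0.5, 2.12], [-1.47, 1.34], [0.16, 2.42], [-1.27, 4.41], [0.06, 2.06], [-2.6, 2.6]. Speed limits (rad/s): [2.22, 2.22, 2.79, 2.79, 3.14, 3.14, 3.14].

### API

Orientations are given as a unit quaternion [x, y, z, w].
In Python, from plant import * gives the robot as it stands.
- The arm moves only by the tool apply_moves, never from a script. Its argument "moves" is one flat list of numbers, 7 for each row, row after row: the opening, from 0 (shut) to 1 (fully open), then the shift along the tool's x, y, z scaled (see below), then the turn, a rotation vector about the tool's x, y, z scaled (see below). In form: [claw, dx, dy, dz, rx, ry, rz, claw, dx, dy, dz, rx, ry, rz, ...]. A call has 1 to 10 rows; each row shifts and turns the commanded pose from where the row before left it, along the tool's axes as they then stand; what a row does not reach is not made up. The controller multiplies each number of a shift by 0.5 m and each number of a turn by 180 degrees. A row lasts 1/10 s, in which the tool goes at most 50 mm and 8.59 degrees, less where a joint would pass 70% of its speed; a pose out of reach is approached as far as the arm can. A call with a number of a shift or a turn outside -1 to 1 is refused whole. A call with a gripper value outside its range is refused whole. The fingers move at their own pace and stop on an object; the grip force is fixed at half the most. Time passes only in rows, so rows that do not move let the fingers close. It gives the time, the measured TCP pose, the force and the opening at its end, in the units of the state.
- get_state(): the state, without advancing time (a new reading comes with each control period).
- camera(name): name is "scene" or "top"; returns a dict with "image" (480x640x3 uint8, red, green, blue), "depth" (480x640 float32, mm along the optical axis (not along the pixel's ray), 0 where there is no reading), "K" (3x3 intrinsics, pixels), "rvec" (rotation vector, rad) and "tvec" (3), from world to camera coordinates, as OpenCV has them. Camera axes: x right, y down, z forward; pixel columns grow to the right and rows downward; lengths in mm; the calibration is good to about 2 mm. A picture is of the moment at which its call begins.
- hand_in(): hands the job in, once; it reports no verdict.
Trained networks look in the newest picture that a camera, given by its name, has taken for a name from the list of things; names that differ only in an ending like _2 or _b are one class to them, and where a whole thing is asked for, a point or a joint stands for the part that bears it (a point fixed in the world has none). Each returns a list of dicts, best first, with "conf" (0 to 1); they miss things now and then, are a little off and sometimes report something else, mostly with a low value. They report only what shows in the picture. A call takes as long as a camera call. They do not tell look-alikes from the thing itself.
- boxes_of(camera, query): "rect" ([left, top, width, height] in pixels, round what is visible of it).
- pinpoint(camera, query): "location" ([column, row] in pixels: a listed point, or the origin of a listed thing).
The state is a dict: "t": time; "joint_positions": joint angles; "dq": joint speeds; "joint_efforts": joint torques, N m; "ee_pos": TCP position; "eef_rot": TCP orientation; "force": force on the tool from outside, world axes, zero at the start; "wrist_torque": the same for the moment, N m; "width": finger opening in mm.
Only numpy, scipy, OpenCV 4.12 (cv2) and the standard library are available. Lean on these libraries where they do the work, as an engineer would, in place of code of your own. Each camera call takes 0.05 s, during which the arm holds its last target.

## Working session

There is one attempt and no reset: what is moved stays moved. The work goes in short steps, Python scripts to look and compute and a tool call to move; the robot and the scene stay as the last step left them, time stands still between calls to the robot, and variables do not carry over. Pictures are saved under pics/ and viewed, and the job is handed in when it is done.

Besides the shell and the picture viewer there is one more tool, called after "Call:" as name(argument=value, ...) on one line, values as JSON. apply_moves: Moves the arm, as the interface text tells. Its arguments: {"type":"object","properties":{"moves":{"type":"array","items":{"type":"number"}}},"required":["moves"]}

```bash
mkdir -p pics; ls; cat > h.py <<'E'
from plant import *
import numpy as np, cv2
from scipy.spatial.transform import Rotation as R
def cam(n):
    c=camera(n); return c
def unproj(c,u,v,d=None):
    if d is None:
        p=c["depth"][int(v)-1:int(v)+2,int(u)-1:int(u)+2]; d=np.median(p[p>0])
    K=np.array(c["K"]); x=np.array([(u-K[0,2])/K[0,0],(v-K[1,2])/K[1,1],1])*d
    M=cv2.Rodrigues(np.array(c["rvec"],float))[0]
    return M.T@(x-np.array(c["tvec"]).ravel())
def atz(c,u,v,z):
    M=cv2.Rodrigues(np.array(c["rvec"],float))[0]; t=np.array(c["tvec"]).ravel(); K=np.array(c["K"])
    o=-M.T@t; r=M.T@np.array([(u-K[0,2])/K[0,0],(v-K[1,2])/K[1,1],1]); return o+r*(z-o[2])/r[2]
E
python3 - <<'E'
from h import *
s=get_state(); print(s)
for n in("scene","top"):
    c=cam(n); cv2.imwrite(f"pics/{n}0.png",c["image"][:,:,::-1]); 
    for q in("lever_handle","lever_pivot","pawl_tab","pawl_pivot","magnet_top","woofer","press","wax_tin","sanding_block","pliers","masking_tape"):
        for r in pinpoint(n,q)[:3]:
            u,v=r["location"]; 
            try: print(n,q,round(r["conf"],2),[int(u),int(v)],unproj(c,u,v).round())
            except Exception as e: print(n,q,r,e)
E
```

```text
pics
{'t': 0.0, 'joint_positions': array([-1.35560978,  0.33288435, -0.06471898,  1.46096897,  0.02159524,
        1.34991759, -0.08850976]), 'dq': array([ 0.00106063,  0.00090667,  0.00088043, -0.00076855, -0.00015864,
       -0.00138135,  0.00099308]), 'joint_efforts': array([-6.28981684e-05, -6.23257041e+01,  2.44324270e-02, -3.89896631e+01,
       -6.13795244e-02,  3.97528277e-02,  1.41395749e-04]), 'ee_pos': array([147.11836603, 607.01809222, 221.73300508]), 'eef_rot': array([ 7.85978196e-01,  6.18253772e-01, -5.63816522e-04,  4.81424676e-04]), 'force': array([-0.77885154, -0.28038275, -0.78833904]), 'wrist_torque': array([-0.03460773, -0.02160236, -0.0270041 ]), 'width': 86.85987014569884}
scene lever_handle 0.73 [288, 204] [510. 125. 219.]
scene lever_handle 0.48 [315, 227] [642. 177.  -2.]
scene lever_pivot 0.64 [329, 254] [537.  -4. 117.]
scene pawl_tab 0.8 [362, 287] [ 554. -113.   69.]
scene pawl_pivot 0.54 [344, 281] [539. -63.  58.]
scene magnet_top 0.92 [303, 245] [524.  87.  83.]
scene magnet_top 0.61 [375, 343] [ 467. -247.   61.]
scene woofer 0.86 [205, 229] [378. 37
[... 614 characters left out ...]
vot 0.16 [396, 243] [ 565. -111.   71.]
top pawl_tab 0.88 [397, 241] [ 567. -112.   71.]
top pawl_tab 0.15 [316, 264] [502.  76. 155.]
top pawl_pivot 0.63 [368, 249] [542. -41. 113.]
top magnet_top 0.82 [458, 285] [ 464. -254.   60.]
top magnet_top 0.67 [318, 262] [506.  73. 154.]
top magnet_top 0.63 [172, 323] [381. 411.  64.]
top woofer 0.95 [316, 265] [500.  77. 154.]
top woofer 0.74 [453, 289] [ 455. -240.   65.]
top press 0.84 [328, 261] [512.  51. 134.]
top wax_tin 0.89 [420, 217] [ 628. -170.   63.]
top sanding_block 0.57 [342, 312] [406.  19.  34.]
top pliers 0.89 [228, 287] [471. 299.   3.]
top pliers 0.42 [351, 251] [538.  -0. 117.]
top masking_tape 0.59 [278, 221] [638. 176.   1.]
```

View pics/scene0.png

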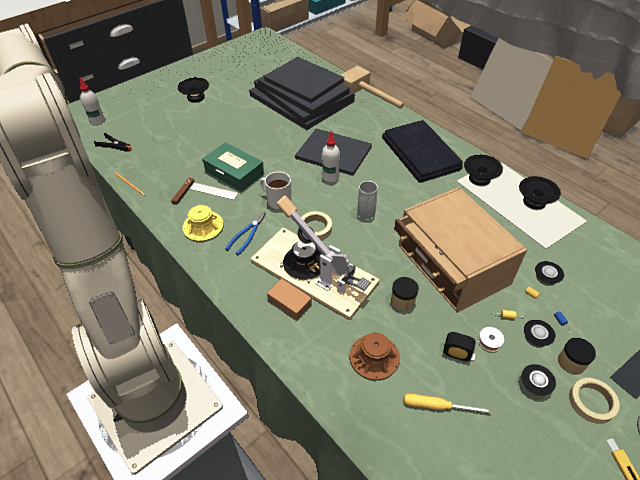

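View pics/top0.png

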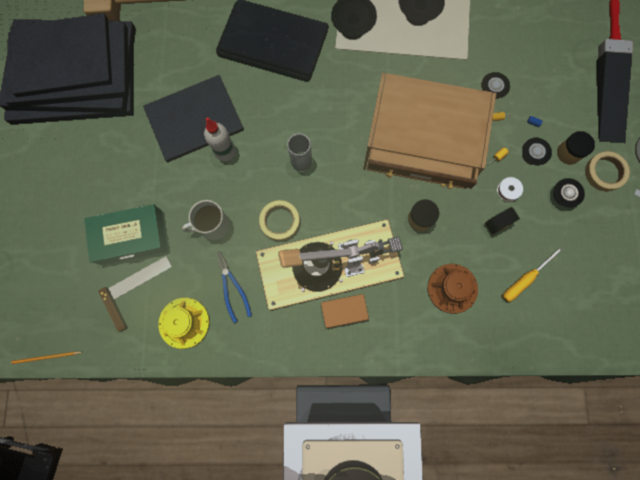

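```bash
python3 - <<'E'
from h import *
c=cam("top"); im=c["image"][190:340,210:500,::-1]; cv2.imwrite("pics/topcrop.png",cv2.resize(im,None,fx=2.7,fy=2.7,interpolation=cv2.INTER_CUBIC))
d=c["depth"]; 
pts=[]
for v in range(200,320):
  for u in range(240,440):
    if d[v,u]>0: pts.append((u,v,*unproj(c,u,v,d[v,u])))
P=np.array(pts)
import numpy as np
# tab: z 66..75 near (565,-111)
m=(abs(P[:,4]-71)<5)&(np.hypot(P[:,2]-565,P[:,3]+111)<35); q=P[m][:,2:]; print("tab",len(q),q.mean(0),q.min(0),q.max(0))
m=(P[:,4]>190)&(np.hypot(P[:,2]-507,P[:,3]-129)<50); q=P[m][:,2:]; print("handle",len(q),q.mean(0),q.min(0),q.max(0))
m=(P[:,4]>108)&(P[:,4]<250)&(np.hypot(P[:,2]-520,P[:,3]-50)<150); q=P[m][:,2:]
for y in range(-70,160,10):
  k=q[abs(q[:,1]-y)<5]
  if len(k): print(y,len(k),k[:,0].mean().round(1),k[:,0].min().round(),k[:,0].max().round(),np.median(k[:,2]).round(),k[:,2].max().round())
m=(abs(P[:,4]-18)<3)&(np.hypot(P[:,2]-520,P[:,3]-50)<250); q=P[m][:,2:4].astype(np.float32); print(cv2.minAreaRect(q))
E
```

```text
tab 176 [ 562.98286491 -105.68437141   70.64530562] [ 545.18411494 -123.3365708    66.04330202] [582.27728327 -81.16544505  75.50600017]
handle 451 [507.44977438 123.3303753  216.62486191] [486.2054412   86.85368621 190.14195093] [526.73303547 152.33808468 234.09746503]
-70 8 552.2 543.0 567.0 109.0 110.0
-60 15 551.3 547.0 560.0 123.0 127.0
-50 25 548.1 545.0 555.0 136.0 143.0
-40 28 546.2 542.0 552.0 136.0 141.0
-30 24 542.5 520.0 549.0 129.0 137.0
-20 46 532.7 517.0 548.0 121.0 129.0
-10 92 538.4 511.0 565.0 118.0 124.0
0 95 537.3 513.0 565.0 118.0 126.0
10 57 539.9 514.0 560.0 122.0 133.0
20 44 533.8 524.0 558.0 133.0 139.0
30 33 529.1 522.0 539.0 142.0 147.0
40 40 526.8 519.0 535.0 150.0 156.0
50 44 522.0 505.0 533.0 157.0 164.0
60 93 517.7 497.0 543.0 151.0 172.0
70 96 518.5 497.0 545.0 156.0 179.0
80 92 519.0 499.0 544.0 159.0 189.0
90 47 516.5 507.0 536.0 190.0 197.0
100 46 511.8 497.0 523.0 198.0 206.0
110 77 507.9 493.0 527.0 208.0 214.0
120 91 508.3 490.0 527.0 215.0 224.0
130 89 506.0 489.0 526.0 223.0 230.0
140 88 503.5 486.0 521.0 230.0 234.0
150 40 507.6 491.0 521.0 229.0 232.0
((535.2005615234375, 38.35833740234375), (412.806640625, 273.0121765136719), 83.8229751586914)
```

View pics/topcrop.png

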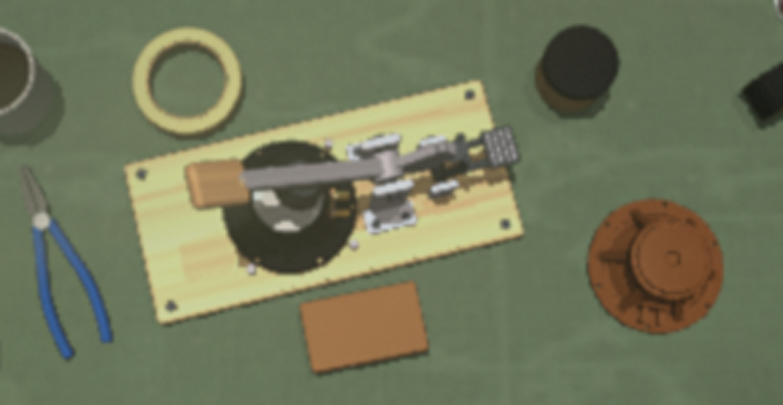

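```bash
python3 - <<'E'
from h import *
c=cam("scene"); im=c["image"][180:330,230:420,::-1]; cv2.imwrite("pics/scenecrop.png",cv2.resize(im,None,fx=4,fy=4,interpolation=cv2.INTER_CUBIC))
c=cam("top")
f=2.7
# bed mask by colour in crop
hsv=cv2.cvtColor(c["image"],cv2.COLOR_RGB2HSV)
m=cv2.inRange(hsv,(15,40,130),(32,200,255)); m[:215]=0;m[312:]=0;m[:,:250]=0;m[:,410:]=0
n,l,s,ce=cv2.connectedComponentsWithStats(m); 
pts=[]
for i in range(1,n):
    if s[i,4]>150: print(s[i]); 
ys,xs=np.nonzero(m)
P=np.array([atz(c,x,y,18)[:2] for x,y in zip(xs,ys)],np.float32)
D=np.array([unproj(c,x,y,c["depth"][y,x])[2] for x,y in zip(xs,ys)])
P=P[abs(D-18)<6]; print(cv2.minAreaRect(P), cv2.boxPoints(cv2.minAreaRect(P)))
E
```

```text
[259 215  40  24 382]
[ 256  219  148   91 4294]
[321 294  46  18 440]
((566.2218017578125, 58.761016845703125), (233.28648376464844, 338.78912353515625), 13.305898666381836) [[ 413.7237   196.76279]
 [ 491.69598 -132.93161]
 [ 718.7199   -79.24075]
 [ 640.7476   250.45364]]
```

View pics/scenecrop.png

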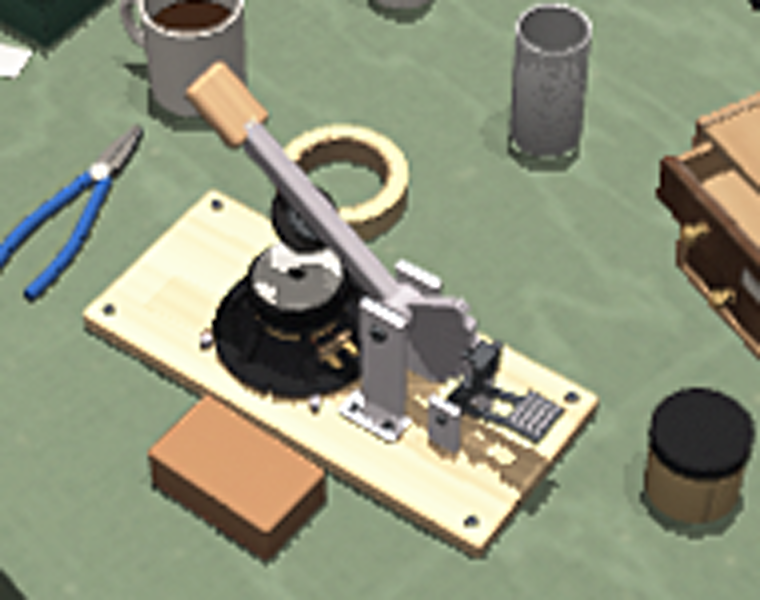

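The press holds the black woofer with the silver magnet (top px ~316,263). The brown (455,287) and yellow (182,322) look-alikes are not meant. The pawl tab is at top px (396,243) and the handle plate at (290,257).

```bash
python3 - <<'E'
from h import *
c=cam("top")
C=[atz(c,u/2.7+210-.3,v/2.7+190-.3,18)[:2] for u,v in((125,163),(482,80),(523,235),(160,325))]
print(np.round(C),[np.linalg.norm(C[i]-C[i-1]).round() for i in range(4)])
o=np.mean(C,0); yax=(C[0]-C[1]+C[3]-C[2]);yax/=np.linalg.norm(yax); th=np.degrees(np.arctan2(-yax[0],yax[1]));xax=np.array([yax[1],-yax[0]])
print("o",o,"yaw",th)
for n,p in(("tab",-160),("piv",-55),("woof",30),("handle",-55+175*np.cos(.64))): print(n,o+yax*p)
for n,q in(("tab",[563,-105.7]),("handle",[507.4,123.3])): d=np.array(q)-o; print(n,d@xax,d@yax)
# tab & handle in press frame from depth, and structure profile
d=c["depth"];P=np.array([unproj(c,u,v,d[v,u]) for v in range(200,320) for u in range(240,440) if d[v,u]>0])
X=(P[:,:2]-o)@xax;Y=(P[:,:2]-o)@yax;Z=P[:,2]
for y in range(-180,-60,8):
  m=(abs(Y-y)<4)&(abs(X)<60)&(Z>30)
  if m.any(): print(y,m.sum(),"x",X[m].min().round(),X[m].max().round(),"z",np.percentile(Z[m],[10,50,95]).round())
m=(Z>200)&(abs(X)<40)&(Y>50); A=np.c_[Y[m],np.ones(m.sum())]; print("handle",X[m].min(),X[m].max(),Y[m].min(),Y[m].max(),np.linalg.lstsq(A,Z[m],rcond=None)[0])
E
```

```text
[[ 561.  229.]
 [ 636. -100.]
 [ 491. -132.]
 [ 413.  195.]] [np.float64(152.0), np.float64(338.0), np.float64(148.0), np.float64(336.0)]
o [525.28091196  48.15464752] yaw 13.188564611851106
tab [ 561.78596054 -107.62526591]
piv [537.82952241  -5.39469772]
woof [518.43621535  77.36338129]
handle [505.80392674 131.26981073]
tab 1.6212805458453259 -158.4025050826511
handle -0.2643885851243193 77.24300039523517
-172 30 x -15.0 19.0 z [67. 70. 72.]
-164 52 x -15.0 19.0 z [68. 71. 74.]
-156 45 x -15.0 17.0 z [68. 71. 74.]
-148 47 x -14.0 18.0 z [67. 70. 74.]
-140 24 x -12.0 14.0 z [61. 64. 67.]
-132 17 x -12.0 13.0 z [59. 61. 64.]
-124 36 x -13.0 14.0 z [ 72. 106. 109.]
-116 58 x -22.0 24.0 z [ 60.  95. 110.]
-108 69 x -25.0 28.0 z [ 55.  62. 128.]
-100 75 x -25.0 25.0 z [ 53.  63. 141.]
-92 46 x -22.0 25.0 z [ 52.  92. 139.]
-84 34 x -3.0 5.0 z [ 75. 127. 137.]
-76 31 x -3.0 6.0 z [ 79. 120. 129.]
-68 68 x -23.0 25.0 z [ 84. 117. 124.]
handle -17.505634654977545 18.83098134564264 52.82622155991415 104.12493190430807 [  0.67388929 164.88092767]
```

```bash
cat >> h.py <<'E'
O=np.array([525.3,48.2]);TH=np.radians(13.2);YA=np.array([-np.sin(TH),np.cos(TH)]);XA=np.array([np.cos(TH),np.sin(TH)])
def W(x,y,z): return np.r_[O+XA*x+YA*y,z]
QD=R.from_matrix(np.c_[np.r_[XA,0],np.r_[XA[1],-XA[0],0],[0,0,-1]])
def plan(claw,wps,p=None,q=None):
    """wps: list of (pos,rot,nrows)"""
    s=get_state()
    p=s["ee_pos"] if p is None else p; q=R.from_quat(s["eef_rot"]) if q is None else q
    out=[]
    for P,Q,n in wps:
        rv=(q.inv()*Q).as_rotvec(degrees=True)
        for i in range(n):
            d=q.inv().apply((np.array(P)-p)/(n-i)); r=(q.inv()*Q).as_rotvec(degrees=True)/(n-i)
            row=[claw,*np.round(d/500,4),*np.round(r/180,4)]; out.append(row)
            q2=q*R.from_rotvec(np.array(row[4:])*180,degrees=True)
            p=p+q.apply(np.array(row[1:4])*500); q=q2
            if np.linalg.norm(d)>50 or np.linalg.norm(r)>8.59: print("!big",np.linalg.norm(d),np.linalg.norm(r))
    for k in range(0,len(out),10): print([float(x) for r in out[k:k+10] for x in r])
    print("end",p,q.as_quat())
E
python3 - <<'E'
from h import *
q0=R.from_quat(get_state()["eef_rot"])
print(W(1,-164,71))
from scipy.spatial.transform import Slerp
S=Slerp([0,1],R.concatenate([q0,QD]))
plan(0,[((230,520,340),S(.33),4),((450,230,340),S(.85),9),(W(1,-164,340),QD,9)])
E
```

```text
[ 563.7231216 -111.2385892   71.       ]
[0.0, -0.0327, 0.0505, -0.0587, -0.0, -0.0, 0.029, 0.0, -0.028, 0.0533, -0.0587, -0.0, -0.0, 0.0289, 0.0, -0.0231, 0.0556, -0.0587, -0.0, -0.0, 0.029, 0.0, -0.0179, 0.0575, -0.0588, -0.0, -0.0, 0.0289, 0.0, -0.0255, 0.0768, -0.0, -0.0, -0.0, 0.0203, 0.0, -0.0205, 0.0782, -0.0, -0.0, -0.0, 0.0203, 0.0, -0.0155, 0.0794, -0.0, -0.0, -0.0, 0.0203, 0.0, -0.0104, 0.0802, -0.0, -0.0, -0.0, 0.0203, 0.0, -0.0052, 0.0807, -0.0, -0.0, -0.0, 0.0203, 0.0, -0.0001, 0.0809, -0.0, -0.0, -0.0, 0.0203]
[0.0, 0.0051, 0.0807, -0.0, -0.0, -0.0, 0.0202, 0.0, 0.0101, 0.0803, -0.0, -0.0, -0.0, 0.0203, 0.0, 0.0153, 0.0795, -0.0, -0.0, -0.0, 0.0202, 0.0, -0.0059, 0.0797, -0.0, -0.0, -0.0, 0.0059, 0.0, -0.0044, 0.0798, -0.0, -0.0, -0.0, 0.0058, 0.0, -0.003, 0.0799, -0.0, -0.0, -0.0, 0.0059, 0.0, -0.0015, 0.0799, -0.0, -0.0, -0.0, 0.0058, 0.0, -0.0001, 0.0799, -0.0, -0.0, -0.0, 0.0059, 0.0, 0.0014, 0.0799, -0.0, -0.0, -0.0, 0.0058, 0.0, 0.0029, 0.0799, -0.0, -0.0, -0.0, 0.0059]
[0.0, 0.0044, 0.0798, -0.0, -0.0, -0.0, 0.0058, 0.0, 0.0058, 0.0797, -0.0001, -0.0, -0.0, 0.0059]
end [ 563.72232437 -111.22548811  340.00959214] [ 9.93379960e-01  1.14874943e-01  9.84325387e-07 -4.54317492e-05]
```

Call:
apply_moves(moves=[0, -0.033, 0.05, -0.06, 0, 0, 0.029, 0, -0.028, 0.053, -0.06, 0, 0, 0.029, 0, -0.023, 0.056, -0.06, 0, 0, 0.029, 0, -0.018, 0.058, -0.06, 0, 0, 0.029, 0, -0.025, 0.077, 0, 0, 0, 0.02, 0, -0.02, 0.078, 0, 0, 0, 0.02, 0, -0.015, 0.079, 0, 0, 0, 0.02, 0, -0.01, 0.08, 0, 0, 0, 0.02, 0, -0.005, 0.08, 0, 0, 0, 0.02, 0, 0, 0.08, 0, 0, 0, 0.02])

```text
t: 2.4
ee_pos: [377.7, 326.9, 342.8]
eef_rot: [0.957, 0.29, 0.0, -0.0]
force: [0.4, 0.1, 0.7]
width: 14.8
```

Call:
apply_moves(moves=[0, 0.005, 0.08, 0, 0, 0, 0.02, 0, 0.01, 0.08, 0, 0, 0, 0.02, 0, 0.015, 0.08, 0, 0, 0, 0.02, 0, -0.006, 0.08, 0, 0, 0, 0.006, 0, -0.004, 0.08, 0, 0, 0, 0.006, 0, -0.003, 0.08, 0, 0, 0, 0.006, 0, -0.001, 0.08, 0, 0, 0, 0.006, 0, 0, 0.08, 0, 0, 0, 0.006, 0, 0.002, 0.08, 0, 0, 0, 0.006, 0, 0.003, 0.08, 0, 0, 0, 0.006])

```text
t: 3.4
ee_pos: [541.7, -34.5, 342.8]
eef_rot: [0.991, 0.135, 0.0, -0.0]
force: [1.3, 0.3, -0.6]
width: 0.6
```

```bash
python3 - <<'E'
from h import *
s=get_state();print(s["t"],s["ee_pos"],s["eef_rot"],s["width"],s["joint_positions"],s["force"])
for n in("scene","top"):
    c=cam(n); cv2.imwrite(f"pics/{n}1.png",c["image"][:,:,::-1])
plan(0,[(W(1,-164,300),QD,3),(W(1,-164,90),QD,6),(W(1,-164,90),QD,1)])
E
```

```text
3.4 [541.7185916  -34.46411267 342.84282899] [ 9.90853076e-01  1.34944334e-01  4.14384838e-04 -1.90598391e-04] 0.5653751356441586 [-0.60285772  0.11013761  0.64688541  1.50510653 -0.06683329  1.54777192
  0.31331289] [ 1.28575112  0.33897363 -0.6477471 ]
[0.0, 0.0016, 0.0502, 0.0286, 0.0002, -0.0, 0.0034, 0.0, 0.0022, 0.0502, 0.0286, 0.0002, -0.0, 0.0034, 0.0, 0.0027, 0.0501, 0.0286, 0.0003, -0.0001, 0.0034, 0.0, -0.0, 0.0, 0.07, -0.0, 0.0, 0.0, 0.0, -0.0, 0.0, 0.07, -0.0, 0.0, 0.0, 0.0, -0.0, 0.0, 0.07, -0.0, 0.0, 0.0, 0.0, -0.0, 0.0, 0.07, -0.0, 0.0, 0.0, 0.0, -0.0, 0.0, 0.07, -0.0, 0.0, 0.0, 0.0, -0.0, 0.0, 0.07, -0.0, 0.0, 0.0, 0.0, -0.0, 0.0, -0.0, -0.0, 0.0, 0.0]
end [ 563.72749841 -111.23314574   89.98948094] [ 9.93371393e-01  1.14949008e-01 -2.50285763e-05 -5.09844100e-06]
```

View pics/scene1.png

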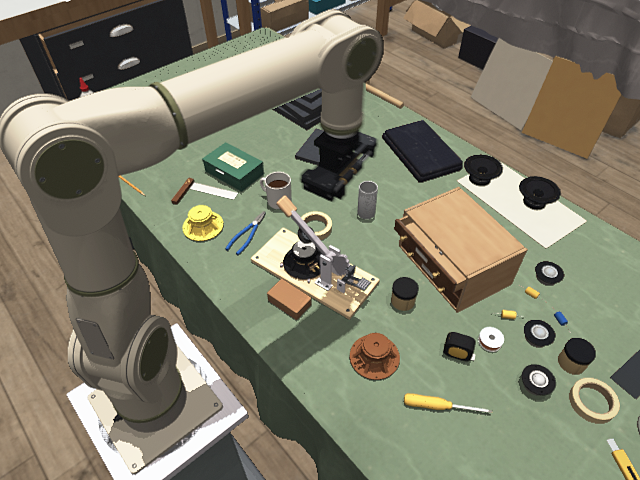

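View pics/top1.png

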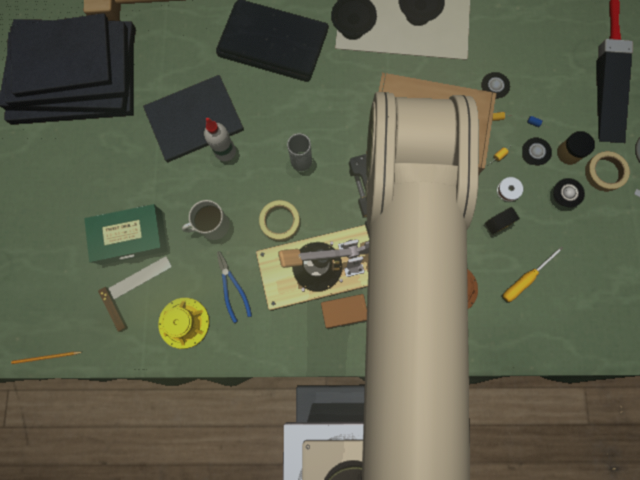

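The gripper body's long side runs along the press's x, as I need. The cabinet front (scene px ~400,235) stays beyond reach of the body.

Call:
apply_moves(moves=[0, 0.002, 0.05, 0.03, 0, 0, 0.0035, 0, 0.002, 0.05, 0.03, 0, 0, 0.0035, 0, 0.002, 0.05, 0.03, 0, 0, 0.0035, 0, 0, 0, 0.07, 0, 0, 0, 0, 0, 0, 0.07, 0, 0, 0, 0, 0, 0, 0.07, 0, 0, 0, 0, 0, 0, 0.07, 0, 0, 0, 0, 0, 0, 0.07, 0, 0, 0, 0, 0, 0, 0.06, 0, 0, 0, 0, 0, 0, 0, 0, 0, 0])

```text
t: 4.5
ee_pos: [561.1, -103.5, 89.0]
eef_rot: [0.993, 0.119, -0.003, -0.001]
force: [-0.3, -0.5, 0.5]
width: 0.3
```

```bash
python3 - <<'E'
from h import *
s=get_state();print(s["t"],s["ee_pos"],s["eef_rot"],s["force"]); d=s["ee_pos"][:2]-O; print(d@XA,d@YA)
c=cam("scene"); im=c["image"][180:330,270:460,::-1]; cv2.imwrite("pics/s2.png",cv2.resize(im,None,fx=4,fy=4,interpolation=cv2.INTER_CUBIC))
E
```

```text
4.5 [ 561.11961766 -103.5416511    88.9745978 ] [ 9.92869620e-01  1.19161663e-01 -3.18346626e-03 -5.29616179e-04] [-0.33454271 -0.45704292  0.52112899]
0.22288600399439487 -155.91191105819914
```

View pics/s2.png

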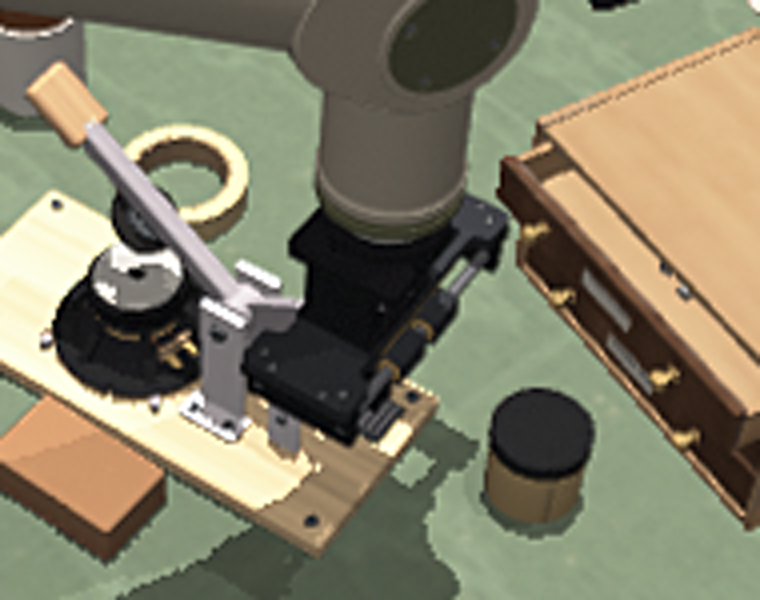

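Call:
apply_moves(moves=[0, 0.002, 0.018, 0.01, 0, 0, 0, 0, 0, 0, 0.016, 0, 0, 0, 0, 0, 0, 0, 0, 0, 0])

```text
t: 4.85
ee_pos: [566.8, -113.5, 79.5]
eef_rot: [0.993, 0.118, 0.0, -0.0]
force: [-0.3, -0.5, -0.3]
width: 0.1
```

```bash
python3 - <<'E'
from h import *
s=get_state();print(s["t"],s["ee_pos"],s["force"]); d=s["ee_pos"][:2]-O; print(d@XA,d@YA)
E
```

```text
4.85 [ 566.82201191 -113.46905573   79.50738809] [-0.33375688 -0.48283015 -0.30442357]
3.507685250154522 -166.8791694556912
```

Call:
apply_moves(moves=[0, -0.002, 0, 0.01, 0, 0, 0, 0, 0, 0, 0.01, 0, 0, 0, 0, 0, 0, 0.01, 0, 0, 0, 0, 0, 0, 0.01, 0, 0, 0, 0, 0, 0, 0.01, 0, 0, 0, 0, 0, 0, 0, 0, 0, 0])

```text
t: 5.45
ee_pos: [565.3, -113.2, 53.7]
eef_rot: [0.993, 0.119, -0.001, -0.0]
force: [-0.0, -0.7, 0.9]
width: 0.4
```

```bash
python3 - <<'E'
from h import *
s=get_state();print(s["t"],s["ee_pos"],s["force"]); d=s["ee_pos"][:2]-O; print(d@XA,d@YA)
c=cam("scene"); im=c["image"][180:330,270:460,::-1]; cv2.imwrite("pics/s3.png",cv2.resize(im,None,fx=4,fy=4,interpolation=cv2.INTER_CUBIC))
E
```

```text
5.45 [ 565.32052572 -113.1861426    53.71093024] [-0.02435525 -0.68625413  0.90859479]
2.1104734381605863 -166.26086552740762
```

View pics/s3.png

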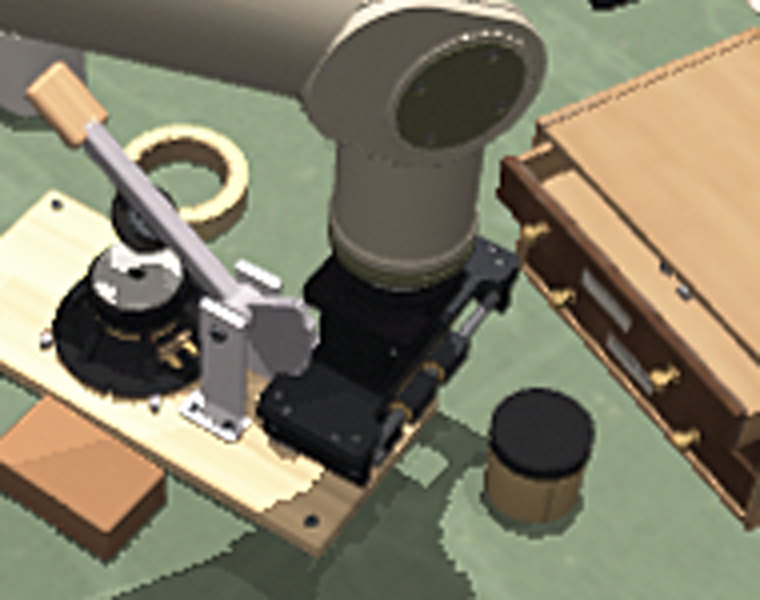

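Call:
apply_moves(moves=[0, 0, 0, 0.005, 0, 0, 0, 0, 0, 0, 0.004, 0, 0, 0, 0, 0, 0, 0, 0, 0, 0])

```text
t: 5.8
ee_pos: [565.9, -113.2, 50.4]
eef_rot: [0.993, 0.119, 0.0, -0.0]
force: [-0.8, 0.2, 7.0]
width: 0.3
```

Call:
apply_moves(moves=[0, 0, 0, -0.02, 0, 0, 0, 0, 0, 0, -0.06, 0, 0, 0, 0, 0, 0, -0.09, 0, 0, 0, 0, 0, 0, -0.09, 0, 0, 0, 0, 0, 0, -0.09, 0, 0, 0, 0, 0, 0, -0.09, 0, 0, 0, 0, 0, 0, -0.09, 0, 0, 0, 0, 0, 0, -0.04, 0, 0, 0])

```text
t: 6.6
ee_pos: [566.4, -113.9, 339.9]
eef_rot: [0.993, 0.119, 0.003, 0.0]
force: [0.7, -0.4, -0.2]
width: 0.4
```

```bash
python3 - <<'E'
from h import *
s=get_state();print(s["t"],s["ee_pos"],s["force"])
c=cam("scene"); im=c["image"][180:330,230:420,::-1]; cv2.imwrite("pics/s4.png",cv2.resize(im,None,fx=4,fy=4,interpolation=cv2.INTER_CUBIC))
for r in pinpoint("scene","pawl_tab")[:2]: print(r,unproj(c,*r["location"]))
d=c["depth"];P=np.array([unproj(c,u,v,d[v,u]) for v in range(180,320) for u in range(240,400) if d[v,u]>0])
X=(P[:,:2]-O)@XA;Y=(P[:,:2]-O)@YA;Z=P[:,2]
for y in range(-180,-100,6):
  m=(abs(Y-y)<3)&(abs(X)<20)&(Z>26)
  if m.any(): print(y,m.sum(),np.percentile(Z[m],[10,50,95]).round())
m=(abs(X)<18)&(Y>60)&(Y<105)&(Z>170)&(Z<250);
for y in range(52,115,6):
  k=m&(abs(Y-y)<3)
  if k.any(): print("h",y,X[k].mean().round(),np.percentile(Z[k],[50,95]).round())
plan(0,[(W(0,-60,330),QD,3),(W(0,85,330),QD,4),(W(0,92,260),QD,2),(W(0,92,260),QD,1)])
E
```

```text
6.6 [ 566.38158853 -113.90840097  339.91003852] [ 0.66459906 -0.43695502 -0.20305168]
{'location': [364.4, 289.3], 'conf': 0.74} [ 564.93586106 -110.46733032   48.2805316 ]
-180 26 [345. 359. 375.]
-174 68 [ 42. 350. 371.]
-168 34 [ 43.  47. 350.]
-162 30 [44. 47. 51.]
-156 28 [46. 50. 53.]
-150 18 [49. 51. 56.]
-144 28 [45. 72. 97.]
-138 42 [47. 89. 98.]
-132 44 [ 49.  78. 101.]
-126 14 [47. 65. 81.]
-120 18 [50. 59. 66.]
-114 34 [ 49.  60. 111.]
-108 60 [ 53.  87. 126.]
-102 70 [ 55.  91. 139.]
h 58 -5.0 [203. 204.]
h 64 -3.0 [205. 211.]
h 70 -1.0 [210. 214.]
h 76 -3.0 [215. 221.]
h 82 -2.0 [219. 224.]
h 88 -2.0 [224. 231.]
h 94 -2.0 [229. 233.]
h 100 -2.0 [230. 233.]
h 106 9.0 [228. 228.]
[0.0, -0.0017, -0.0715, 0.0057, 0.0001, -0.0006, 0.0008, 0.0, -0.0019, -0.0715, 0.0058, 0.0001, -0.0006, 0.0008, 0.0, -0.002, -0.0715, 0.0058, 0.0002, -0.0005, 0.0008, 0.0, 0.0, -0.0725, -0.0, -0.0, -0.0, -0.0, 0.0, 0.0, -0.0725, -0.0, -0.0, -0.0, -0.0, 0.0, 0.0, -0.0725, -0.0, -0.0, -0.0, -0.0, 0.0, 0.0, -0.0725, -0.0, -0.0, -0.0, -0.0, 0.0, -0.0, -0.007, 0.07, -0.0, -0.0, -0.0, 0.0, -0.0, -0.007, 0.07, -0.0, -0.0, -0.0, 0.0, -0.0, 0.0, -0.0, -0.0, -0.0, -0.0]
end [504.29226225 137.77410877 259.98883887] [ 9.93374225e-01  1.14924528e-01  3.37158429e-05 -3.10620026e-05]
```

View pics/s4.png

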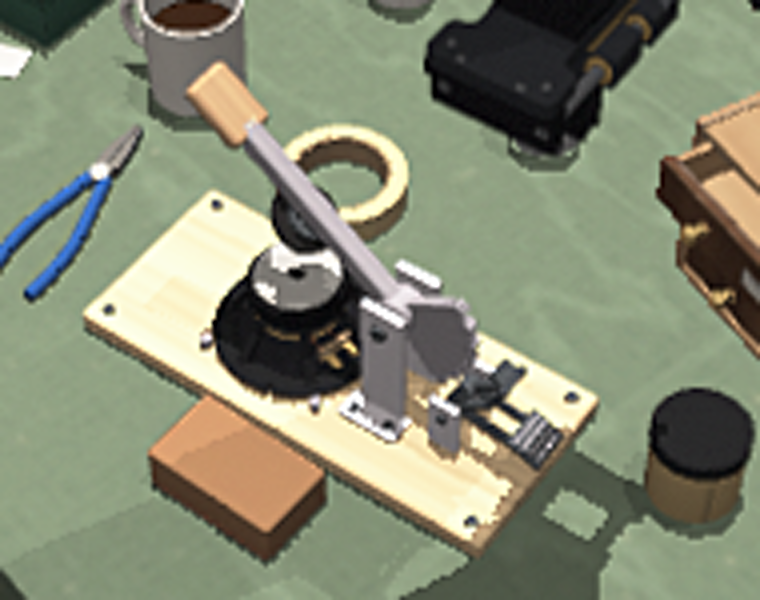

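The tab now sits at about 48 mm, so the pawl is at its stop and clear of the teeth, and the arm is still up. Next I go over the handle.

Call:
apply_moves(moves=[0, -0.002, -0.07, 0, 0, 0, 0, 0, -0.002, -0.07, 0, 0, 0, 0, 0, -0.002, -0.07, 0, 0, 0, 0, 0, 0, -0.07, 0, 0, 0, 0, 0, 0, -0.07, 0, 0, 0, 0, 0, 0, -0.07, 0, 0, 0, 0, 0, 0, -0.06, 0, 0, 0, 0, 0, 0, 0, 0.08, 0, 0, 0, 0, 0, 0, 0.08, 0, 0, 0, 0, 0, 0, 0, 0, 0, 0])

```text
t: 7.7
ee_pos: [503.1, 118.5, 249.9]
eef_rot: [0.993, 0.119, -0.004, 0.001]
force: [0.1, 0.7, -0.6]
width: 0.4
```

```bash
cat > st.py <<'E'
from h import *
s=get_state();print(s["t"],s["ee_pos"],s["force"]); d=s["ee_pos"][:2]-O; print(d@XA,d@YA)
E
python3 st.py
```

```text
7.7 [503.08311819 118.53332067 249.86813007] [ 0.13953602  0.73827347 -0.56249673]
-5.569212443983756 73.54828146591656
```

```bash
python3 - <<'E'
from h import *
def T(a): return W(-1,-55+175*np.cos(a)-8*np.sin(a)-5, 104+175*np.sin(a)+8*np.cos(a)+4.5*np.tan(a))
for a in(.64,.3,0): print(a,T(a))
wp=[(T(.68)+[0,0,6],QD,2)]+[(T(a),QD,1) for a in np.arange(.64,.04,-.04)]+[(T(.03),QD,1)]
plan(0,wp)
E
```

```text
0.64 [507.06556285 121.56369379 218.2764155 ]
0.3 [500.39074593 150.02192097 164.7507412 ]
0 [498.06607103 159.93322296 112.        ]
[0.0, 0.0047, 0.0025, 0.0199, 0.0003, 0.0014, 0.0013, 0.0, 0.0047, 0.0025, 0.02, 0.0002, 0.0014, 0.0014, 0.0, -0.0, -0.0091, 0.0232, 0.0, 0.0, -0.0, 0.0, -0.0, -0.0086, 0.0116, 0.0, 0.0, -0.0, 0.0, -0.0, -0.0082, 0.0119, 0.0, 0.0, -0.0, 0.0, -0.0, -0.0078, 0.0121, 0.0, 0.0, -0.0, 0.0, -0.0, -0.0073, 0.0125, 0.0, 0.0, -0.0, 0.0, -0.0, -0.0068, 0.0127, 0.0, 0.0, -0.0, 0.0, -0.0, -0.0062, 0.0129, 0.0, 0.0, -0.0, 0.0, -0.0, -0.0058, 0.0132, 0.0, 0.0, -0.0]
[0.0, -0.0, -0.0053, 0.0134, 0.0, 0.0, -0.0, 0.0, -0.0, -0.0048, 0.0136, 0.0, 0.0, -0.0, 0.0, -0.0, -0.0042, 0.0137, 0.0, 0.0, -0.0, 0.0, -0.0, -0.0037, 0.0139, 0.0, 0.0, -0.0, 0.0, -0.0, -0.0031, 0.0141, 0.0, 0.0, -0.0, 0.0, -0.0, -0.0026, 0.0141, 0.0, 0.0, -0.0, 0.0, -0.0, -0.002, 0.0142, 0.0, 0.0, -0.0, 0.0, -0.0, -0.0018, 0.0179, 0.0, 0.0, -0.0]
end [498.14781296 159.6299152  117.38385924] [ 9.93380750e-01  1.14868095e-01 -3.14983387e-05  7.78334692e-05]
```

Call:
apply_moves(moves=[0, 0.005, 0.0025, 0.02, 0, 0.001, 0.001, 0, 0.005, 0.0025, 0.02, 0, 0.001, 0.001, 0, 0, -0.009, 0.023, 0, 0, 0, 0, 0, -0.0085, 0.0115, 0, 0, 0, 0, 0, -0.008, 0.012, 0, 0, 0, 0, 0, 0, 0, 0, 0, 0])

```text
t: 8.3
ee_pos: [508.5, 131.2, 211.2]
eef_rot: [0.993, 0.116, 0.003, -0.0]
force: [-0.2, 0.3, 0.2]
width: 0.8
```

```bash
python3 st.py;  python3 - <<'E'
from h import *
c=cam("scene"); im=c["image"][150:300,210:400,::-1]; cv2.imwrite("pics/s5.png",cv2.resize(im,None,fx=4,fy=4,interpolation=cv2.INTER_CUBIC))
E
```

```text
8.3 [508.45538902 131.15010207 211.17125175] [-0.22786665  0.27353753  0.16111977]
2.5421701022448255 84.60495094507178
```

View pics/s5.png

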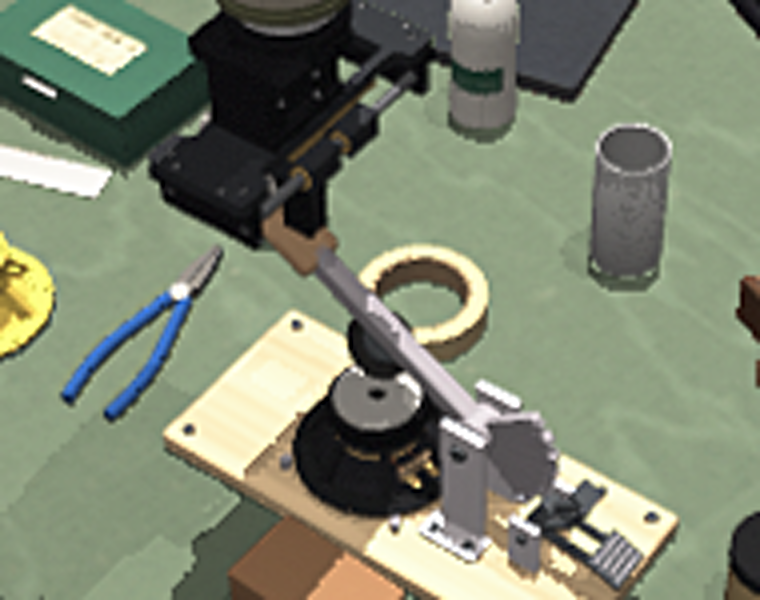

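```bash
python3 - <<'E'
from h import *
def T(a): return W(0,-55+175*np.cos(a)-8*np.sin(a)-3, 104+175*np.sin(a)+8*np.cos(a)+4.5*np.tan(a))
plan(0,[(T(a),QD,1) for a in np.linspace(.55,.06,9)]+[(T(.06),QD,1)])
E
```

```text
[0.0, -0.0054, -0.0055, 0.0131, -0.0001, -0.0018, 0.0007, 0.0, 0.0, -0.0115, 0.0189, 0.0, -0.0, 0.0, 0.0, 0.0, -0.0104, 0.0195, 0.0, -0.0, 0.0, 0.0, 0.0, -0.0092, 0.02, 0.0, -0.0, 0.0, 0.0, 0.0, -0.0079, 0.0205, 0.0, -0.0, 0.0, 0.0, 0.0, -0.0068, 0.021, 0.0, -0.0, 0.0, 0.0, -0.0, -0.0055, 0.0213, 0.0, -0.0, 0.0, 0.0, -0.0, -0.0042, 0.0216, 0.0, -0.0, 0.0, 0.0, -0.0, -0.0029, 0.0218, 0.0, -0.0, 0.0, 0.0, -0.0, -0.0, 0.0, 0.0, -0.0, 0.0]
end [498.77063278 161.32337173 122.76425142] [9.93368974e-01 1.14969870e-01 8.01348338e-05 6.22668941e-05]
```

Call:
apply_moves(moves=[0, -0.004, -0.0055, 0.013, 0, -0.001, 0, 0, 0, -0.0115, 0.019, 0, 0, 0, 0, 0, -0.01, 0.0195, 0, 0, 0, 0, 0, -0.009, 0.02, 0, 0, 0, 0, 0, -0.008, 0.0205, 0, 0, 0, 0, 0, -0.007, 0.021, 0, 0, 0, 0, 0, -0.0055, 0.0215, 0, 0, 0, 0, 0, -0.004, 0.0215, 0, 0, 0, 0, 0, -0.003, 0.02, 0, 0, 0, 0, 0, 0, 0, 0, 0, 0])

```text
t: 9.35
ee_pos: [499.1, 160.6, 122.1]
eef_rot: [0.993, 0.116, 0.0, 0.0]
force: [-0.7, 0.4, 0.4]
width: 0.5
```

```bash
python3 st.py;  python3 - <<'E'
from h import *
c=cam("scene"); im=c["image"][150:300,210:400,::-1]; cv2.imwrite("pics/s6.png",cv2.resize(im,None,fx=4,fy=4,interpolation=cv2.INTER_CUBIC))
E
```

```text
9.35 [499.07862052 160.58016254 122.13498778] [-0.74975523  0.42306669  0.37472498]
0.1335260319067981 115.39863017325231
```

View pics/s6.png

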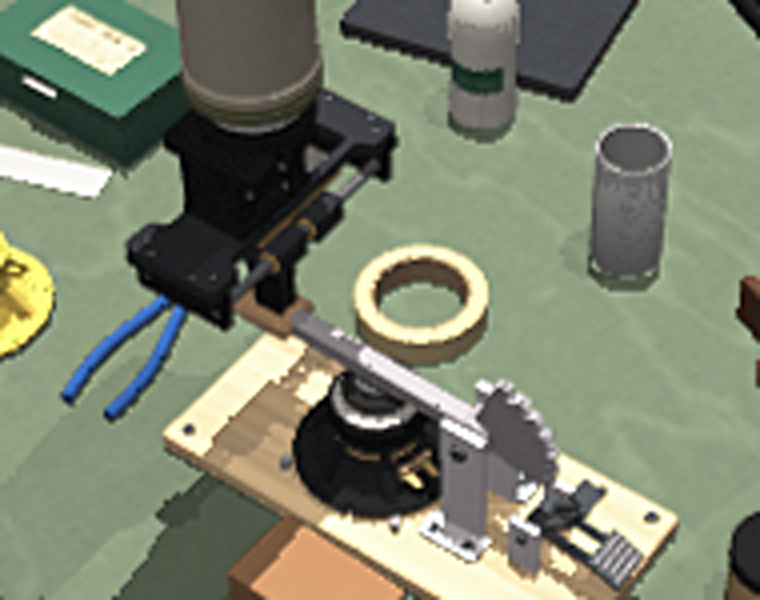

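Nearly level. I press the last few millimetres gently.

Call:
apply_moves(moves=[0, 0, 0, 0.008, 0, 0, 0, 0, 0, 0, 0.006, 0, 0, 0, 0, 0, 0, 0.005, 0, 0, 0, 0, 0, 0, 0, 0, 0, 0])

```text
t: 9.8
ee_pos: [499.9, 160.8, 114.1]
eef_rot: [0.993, 0.116, 0.002, -0.0]
force: [0.1, 0.4, -0.4]
width: 0.4
```

Call:
apply_moves(moves=[0, 0, 0, 0.004, 0, 0, 0, 0, 0, 0, 0.004, 0, 0, 0, 0, 0, 0, 0, 0, 0, 0, 0, 0, 0, 0, 0, 0, 0])

```text
t: 10.2
ee_pos: [500.1, 160.9, 111.5]
eef_rot: [0.993, 0.116, 0.002, -0.001]
force: [-6.8, -2.1, 15.5]
width: 0.4
```

The force rose to 15 N at z = 111.5, so the pad is on the magnet. I lift off straight up.

Call:
apply_moves(moves=[0, 0, 0, 0, 0, 0, 0, 0, 0, 0, -0.01, 0, 0, 0, 0, 0, 0, -0.03, 0, 0, 0, 0, 0, 0, -0.07, 0, 0, 0, 0, 0, 0, -0.09, 0, 0, 0, 0, 0, 0, -0.09, 0, 0, 0, 0, 0, 0, -0.09, 0, 0, 0, 0, 0, 0, 0, 0, 0, 0])

```text
t: 11.0
ee_pos: [501.6, 161.2, 306.4]
eef_rot: [0.993, 0.115, 0.006, -0.002]
force: [0.1, 0.8, -0.9]
width: 0.6
```

```bash
python3 st.py;  python3 - <<'E'
from h import *
c=cam("scene"); im=c["image"][180:330,230:420,::-1]; cv2.imwrite("pics/s7.png",cv2.resize(im,None,fx=4,fy=4,interpolation=cv2.INTER_CUBIC))
d=c["depth"];P=np.array([unproj(c,u,v,d[v,u]) for v in range(180,320) for u in range(230,400) if d[v,u]>0])
X=(P[:,:2]-O)@XA;Y=(P[:,:2]-O)@YA;Z=P[:,2]
for y in range(-20,150,10):
  k=(abs(X)<(12 if y>90 else 4))&(abs(Y-y)<4)&(Z>90)&(Z<160)
  if k.any(): print("arm",y,k.sum(),np.percentile(Z[k],[10,50,90]).round(1))
for q in("pawl_tab","lever_handle","wax_tin","sanding_block","pliers","masking_tape"):
  for r in pinpoint("scene",q)[:1]: print(q,np.round(r["location"]),unproj(c,*r["location"]).round())
E
```

```text
11.0 [501.57571312 161.19803211 306.36371649] [ 0.09633507  0.81664038 -0.90831894]
2.705733761305386 115.42996167614059
arm -20 7 [110.7 111.6 114.6]
arm -10 8 [106.7 110.9 113. ]
arm 0 6 [107.4 109.  112.5]
arm 10 8 [104.2 111.6 113.2]
arm 20 6 [109.4 110.8 113.2]
arm 30 6 [109.1 112.2 114.2]
arm 40 3 [111.4 112.5 113.2]
arm 50 4 [109.1 112.1 112.8]
arm 60 8 [109.  111.4 114.4]
arm 70 9 [106.4 111.7 113.7]
arm 80 6 [110.  113.4 115.3]
arm 90 5 [110.9 111.9 113.9]
arm 100 24 [106.6 110.2 113. ]
arm 110 16 [108.6 112.3 114. ]
arm 120 16 [109.2 111.6 113.6]
arm 130 16 [108.3 111.4 113.4]
arm 140 18 [108.2 110.6 112.6]
pawl_tab [363. 290.] [ 559. -110.   48.]
lever_handle [277. 228.] [495. 166. 111.]
wax_tin [399. 301.] [ 612. -192.   40.]
sanding_block [290. 301.] [401.  -4.  33.]
pliers [250. 230.] [484. 299.   4.]
masking_tape [313. 228.] [634. 179.   1.]
```

View pics/s7.png

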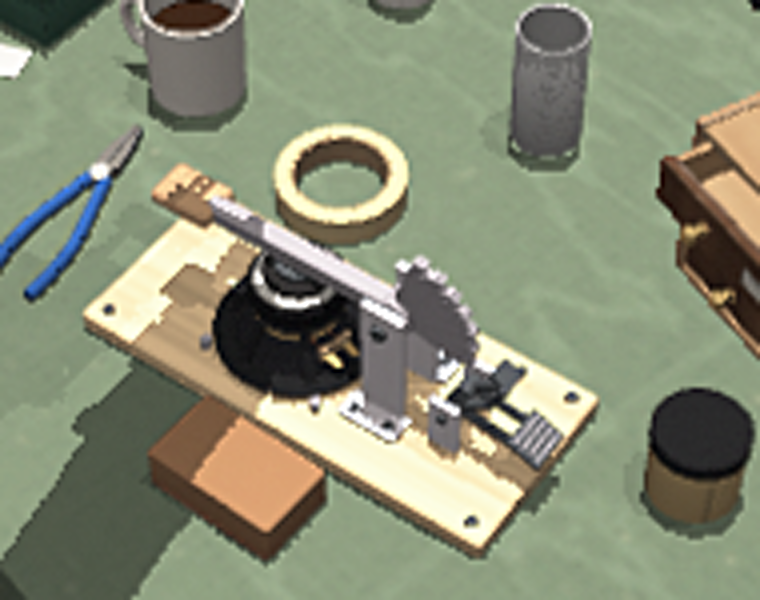

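The arm is level: its top measures about 112 mm along its whole length, and the handle centre 111 mm. The tab is at 48 mm and the bystanders have not moved.

```bash
python3 -c "
from plant import *
print(hand_in())"
```

```text
the job is handed in; nothing more can be done
None
```

I pressed the pawl's thumb tab down, pushed the handle down until the pad rested on the magnet, then lifted the gripper clear and handed in at about 11 s. No verdict was reported.

- **Pawl:** the tab measured 48 mm above the table after pressing and again at the end, which puts it at its stop and clear of the teeth. The force on the tab reached 7 N.
- **Arm:** its top face measured about 112 mm along its whole length, and the handle centre 111 mm, so it is level. The force rose to about 15 N as the pad met the magnet. I did not measure the gap under the pad directly.
- **Gripper:** at hand-in it was at 306 mm, well above everything, with only noise-level force, about 1 N.
- **Woofer and bystanders:** the tin, sanding block, pliers and tape were found within about 9 mm of their starting readings, mostly 1–4 mm. The largest difference was the pliers, which I never went near, so I put it down to detector noise. I checked the woofer only by eye in the last picture, where it looked unmoved.

No check failed or disagreed. Two moves fell slightly short or overshot: about 8 mm short above the tab, corrected before pressing, and about 4 mm sideways on the handle, trimmed out on the way down.

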